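Set out the tool corner of a flea-market stall

ROBOT

A 6-joint arm with a two-finger parallel gripper is mounted at the origin on the work surface. World frame = base frame: x ahead of the robot, y to its left, z up, the work surface at z = 0. Lengths are in mm, angles in rad, forces in N, time in s.
With the tool pointing down it reaches from about 275 to 1000 mm from the base axis. Payload 8.4 kg.
Tool frame: the origin (TCP) lies between the finger pads; the fingertips stand 22 mm ahead of it and the grasp point (between the pads) lies 3 mm ahead of it (r.nose_length is the z of the fingertips in the tool frame, in mm); z points along the fingers, y is the line along which they close (so a half turn about z gives the same grasp; the last joint's range is limited). The gripper opens to 85 mm and grips with 20 to 120 N. Pads are 22 mm wide; open, the fingers measure 114 mm over their backs; the gripper's body (76 mm by 85 mm) begins 54 mm behind the grasp point. The pads swing forward as they close: fully open they stand 13 mm farther back than shut.
Start: joints at [1.101, 0.353, 1.633, -0, 1.155, -0.002], TCP at [281.826, 557.855, 216.081] pointing down, gripper open.
Joint ranges: [-2.63, 2.63], [-0.92, 2.1], [0.06, 2.66], [-1.3, 4.44], [0, 2.69], [-3.02, 3.02]. Speed limits (rad/s): [2.22, 2.22, 2.79, 3.14, 3.14, 3.14].

INTERFACE

Orientations are given as [roll, pitch, yaw] about the fixed x, y, z axes, in that order (R = Rz(yaw) Ry(pitch) Rx(roll)).
In Python, from rig import r, imaging gives the robot as it stands (r), with the cameras (imaging).
- The arm moves only by the shell command python3 steer.py [FORCE], which reads ROWS from standard input. ROWS is a JSON list of rows, 1 to 5 of them, each an object with the fields rotvec (a list: a rotation vector rx, ry, rz in rad), d (a list: dx, dy, dz in mm), aperture (the opening from 0.0 (shut) to 1.0 (fully open)); a field left out counts as zero (the opening has to be given); each row shifts and turns the commanded pose from where the row before left it, along the tool's axes as they then stand; what a row does not reach is not made up. A row lasts 1/12 s, in which the tool goes at most 41.7 mm and 0.125 rad, less where a joint would pass 70% of its speed; a pose out of reach is approached as far as the arm can. The fingers move at their own pace and stop on an object; FORCE is the grip in N (left out, the last holds). Time passes only in rows, so rows that do not move let the fingers close. It prints the time, the measured TCP pose, the force, the opening and the grip force at its end. Input that does not fit is refused with a message, and nothing moves.
- r.sense(): the state, without advancing time (a new reading comes with each control period).
- imaging.grab_frame(name): name is "side" or "top" or "wrist"; returns the picture (420x560x3 uint8, red, green, blue); there is no depth.
- imaging.camera_params(name): a dict with "fx", "fy", "cx", "cy" (pixels), "dist_coeffs" ([k1, k2, p1, p2, k3] as OpenCV has them; the pictures are not rectified), "rvec" (rotation vector, rad) and "tvec" (3), from world to camera coordinates, as OpenCV has them. Camera axes: x right, y down, z forward; pixel columns grow to the right and rows downward; lengths in mm; the calibration is good to about 2 mm. A picture is of the moment at which its call begins: read the wrist's pose just before it. camera_params takes no time and is no camera call; for the wrist camera it gives the pose at the moment of the call.
- r.sign_off(): hands the job in; it is judged then, once.
The state is a dict: "clock": time; "qpos": joint angles; "qvel": joint speeds; "joint_efforts": joint torques, N m; "eef_pos": TCP position; "tcp_rot": TCP orientation; "contact_force": force on the tool from outside, world axes, zero at the start; "wrist_torque": the same for the moment, N m; "opening": opening from 0.0 (shut) to 1.0 (fully open); "grasp_force": force on a finger pad.
Only numpy, scipy, OpenCV 4.12 (cv2) and the standard library are available. Lean on these libraries where they do the work, as an engineer would, in place of code of your own. Each camera call takes 0.05 s, during which the arm holds its last target. There are 200 camera calls.

TASK

Set out this corner of the stall: stand the steel block upright in the gap between the vice's jaws, in the middle of the jaws and pushed fully down onto the vice's bed; set the panel meter, dial up, squarely in the middle of the wooden stand, midway between its two ends. Lay the large bearing flat on the table straight behind the round iron weight (the side away from you), with a gap of about 20 mm between them, and lay the small bearing centred on top of the large one. Do not shift the mug, the screwdriver or the red tin.

Things in the scene. Friction and masses are not known exactly. Their poses are not given: they have to be found in the camera images.
- block: Loose plain steel gauge block, 12 (x) by 45 (y) by 50 mm tall (z), about 0.2 kg, standing upright on the table. Origin: centre of its underside; x across its 12 mm thickness, z up.
- meter: Loose black plastic panel meter, a box 60 by 60 by 34 mm tall, about 0.2 kg, lying with its white dial face up. Origin: centre of its underside; x and y square to its sides, z up.
- bearing_large: Loose large steel ball bearing with dark seals, a flat ring of outer diameter 52 mm, bore 25 mm, 15 mm high, lying flat. Origin: centre of its underside; z up.
- bearing_small: Loose small steel ball bearing with dark seals, a flat ring of outer diameter 40 mm, bore 17 mm, 12 mm high, lying flat. Origin: centre of its underside; z up.
- vice: Fixed low machine vice, blue with steel jaw faces. Jaws 70 mm wide, tops 34 mm above the table, fixed 17 mm apart, upper edges bevelled 4.5 mm at 45 degrees; bed between them 12 mm above the table. Origin: on the table under the centre of the gap; x across the gap, y along it, z up. Outer ends 43 mm out; screw and crank to 122 mm at -x, under 32 mm high.
- stand: Fixed low wooden display stand: a plywood board 85 (x) by 130 (y) mm, its top 10 mm above the table, with an upright wooden end, 15 mm thick and 55 mm high above the table, along each 85 mm edge; 100 mm clear between the ends. Origin: centre of its underside; y runs from end to end, z up.
- weight: Fixed round cast-iron weight, dark, 72 mm in diameter, body 50 mm high with a knob to 75 mm. Origin: centre of its underside; its x points straight away from the robot (world x).
- mug: Bystander, not to be shifted: white ceramic mug with a handle, 76 mm across, 85 mm tall. Origin: centre of its underside.
- screwdriver: Bystander, not to be shifted: screwdriver with a yellow handle, 200 mm long, lying on the table. Origin: near its middle, at table height; its x runs along the shaft towards the tip.
- tin: Bystander, not to be shifted: closed round red tin, 72 mm across, 60 mm tall. Origin: centre of its underside.

How it is judged:
By the outcome, as a careful person would: the job done as asked, in the order asked, and still so for the second after the job is handed in, with the robot touching nothing.
It also fails if it takes over 109 s, if anything falls off the work surface, if the arm or the gripper's body presses on something with over 40 N, if the wrist force passes 120 N, or if a joint passes its speed limit or range.

## Working session

There is one attempt and no reset: what is moved stays moved. The work goes in short steps, Python scripts to look and compute and a shell command to move; the robot and the scene stay as the last step left them, time stands still between calls to the robot, and variables do not carry over. Pictures are saved under pics/ and viewed, at most 14 in all, crops included, and the job is handed in when it is done.

```bash
ls; mkdir -p pics
cat > h.py <<'E'
import numpy as np, cv2
from rig import r, imaging
def snap(n,f):
    p=imaging.camera_params(n); im=imaging.grab_frame(n); cv2.imwrite(f'pics/{f}.png',im[:,:,::-1]); np.save(f'pics/{f}.npy',p,allow_pickle=True); return im,p
def load(f): return cv2.imread(f'pics/{f}.png'), np.load(f'pics/{f}.npy',allow_pickle=True).item()
def K(p): return np.array([[p['fx'],0,p['cx']],[0,p['fy'],p['cy']],[0,0,1.]])
def ray(p,uv):
    u=cv2.undistortPoints(np.array(uv,float).reshape(-1,1,2),K(p),np.array(p['dist_coeffs'],float)).reshape(-1,2)
    R=cv2.Rodrigues(np.array(p['rvec'],float))[0]; c=-R.T@np.array(p['tvec'],float).ravel()
    return c,np.c_[u,np.ones(len(u))]@R
def onz(p,uv,z):
    c,d=ray(p,uv); return c+d*((z-c[2])/d[:,2])[:,None]
def proj(p,X):
    return cv2.projectPoints(np.array(X,float).reshape(-1,1,3),np.array(p['rvec'],float),np.array(p['tvec'],float),K(p),np.array(p['dist_coeffs'],float))[0].reshape(-1,2)
E
python3 - <<'E'
from h import *
print(r.sense())
for n in('side','top','wrist'):
    im,p=snap(n,n+'0'); print(n,p, ray(p,[[280,210]]))
E
```

```text
pics
rig.py
steer.py
{'clock': 0.0, 'qpos': array([ 1.10061005e+00,  3.53635697e-01,  1.63410826e+00, -2.79514934e-05,
        1.15519173e+00, -2.39821061e-03]), 'qvel': array([-3.76839820e-04, -1.82421656e-04, -3.24179293e-05,  4.90941617e-04,
       -1.72023098e-03,  1.47935271e-04]), 'joint_efforts': array([ 3.33777883e-03, -6.05191755e+01, -3.42075956e+01,  1.80294887e-04,
        8.51626071e-03,  1.94282649e-05]), 'eef_pos': array([281.61148405, 557.42554546, 215.38053659]), 'tcp_rot': array([-3.14024957e+00,  2.23359303e-05,  2.67381591e+00]), 'contact_force': array([-0.56490514, -0.3488979 , -0.34263012]), 'wrist_torque': array([-0.0037924 , -0.06466745,  0.01605676]), 'grasp_force': 0.0, 'opening': 1.0046179295033855}
side {'fx': 470.36508385205474, 'fy': 470.36508385205474, 'cx': 272.7120342035795, 'cy': 203.16221708578283, 'dist_coeffs': array([0.0459262, 0.       , 0.       , 0.       , 0.       ]), 'rvec': array([ 1.97827816, -0.86878132,  0.51433455]), 'tvec': array([-363.22495548,  225.50410843,  710.51056579])} (array([-129.19076615, -589.39566336,  568.79893921]), arr
[... 173 characters left out ...]
ray([0.04520846, 0.        , 0.        , 0.        , 0.        ]), 'rvec': array([ 2.17547606, -2.11295081,  0.1808792 ]), 'tvec': array([ -26.93147546,  547.6569158 , 1405.85922093])} (array([ 320.8395191 ,    1.52159402, 1474.50101343]), array([[ 0.17677625, -0.00099501, -0.98448563]]))
wrist {'fx': 324.2681493146458, 'fy': 324.2681493146458, 'cx': 280.4424886170447, 'cy': 213.5167450977655, 'dist_coeffs': array([0.00068714, 0.        , 0.        , 0.        , 0.        ]), 'rvec': array([-2.46249843, -1.51473904, -0.216783  ]), 'tvec': array([-624.42017272,  -35.70320601,  378.8348565 ])} (array([217.28036022, 589.92162699, 373.46062522]), array([[ 0.24066794, -0.12340894, -0.96279211]]))
```

View pics/top0.png

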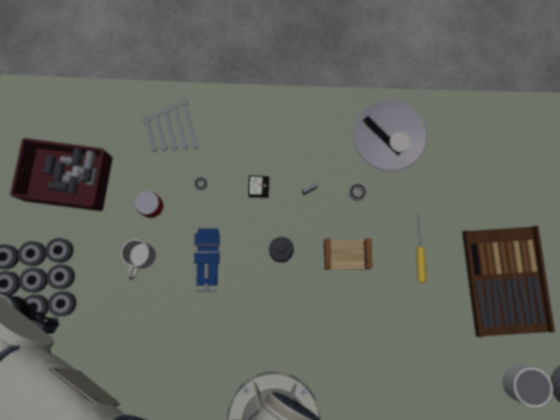

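View pics/side0.png

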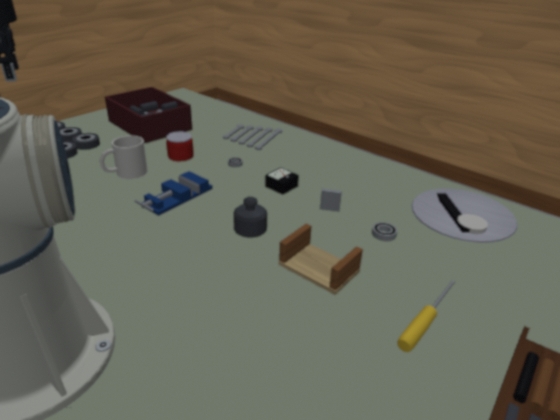

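The top view shows the robot at the bottom, with x up and y left. By pixel:

| Item | Pixel position |
|---|---|
| Vice (screw towards the robot) | (207,260) |
| Small bearing | (201,183) |
| Meter | (258,186) |
| Block | (310,188) |
| Large bearing | (358,191) |
| Weight | (281,249) |
| Stand | (347,254) |
| Mug | (137,254) |
| Tin | (148,204) |
| Screwdriver | (420,255) |

The side view agrees with this.

Run:
```python
from h import *
im,p=load('top0')
d=dict(vice=(207,250,20),sb=(201,183,12),meter=(258,186,34),block=(310,188,50),lb=(358,191,15),weight=(281,249,50),stand=(347,254,10),mug=(137,254,85),tin=(148,204,60),scr=(420,255,10))
for k,(u,v,z) in d.items(): print(k,onz(p,[[u,v]],z).round())
s=r.sense();print(s['eef_pos'],s['tcp_rot'])
from scipy.spatial.transform import Rotation as Ro
R=Ro.from_euler('xyz',s['tcp_rot']).as_matrix();print(R.round(3))
w=imaging.camera_params('wrist');c,dd=ray(w,[[280,213]]);print('cam in tool',R.T@(c-s['eef_pos']),R.T@dd[0])
Xw=cv2.Rodrigues(np.array(w['rvec']))[0];print('cam axes in tool\n',(R.T@Xw.T).round(3))
```

```text
vice [[460. 205.  20.]]
sb [[657. 234.  12.]]
meter [[648.  66.  34.]]
block [[643. -84.  50.]]
lb [[ 646. -227.   15.]]
weight [[466.  -6.  50.]]
stand [[ 461. -197.   10.]]
mug [[437. 384.  85.]]
tin [[581. 371.  60.]]
scr [[ 464. -407.   10.]]
[281.65383532 557.52102978 215.53845156] [-3.14051726e+00  8.54569186e-06  2.67381802e+00]
[[-0.893  0.451 -0.   ]
 [ 0.451  0.893 -0.001]
 [-0.    -0.001 -1.   ]]
cam in tool [  72.06610994   -0.23415304 -158.01649769] [-2.79330533e-01 -4.24504105e-04  9.60197206e-01]
cam axes in tool
 [[-0.    -0.96  -0.281]
 [ 1.    -0.     0.001]
 [-0.001 -0.281  0.96 ]]
```

```bash
echo '[{"rotvec": [0,0,-0.117],"d": [0,0,-20],"aperture": 1},{"rotvec": [0,0,-0.117],"d": [0,0,-20],"aperture": 1},{"rotvec": [0,0,-0.117],"d": [0,0,-20],"aperture": 1},{"rotvec": [0,0,-0.117],"d": [0,0,-20],"aperture": 1},{"d": [-14.5,-37,0],"aperture": 1}]' | python3 steer.py; for i in 1 2; do :; done; echo '[{"d": [-14.5,-37,0],"aperture": 1},{"d": [-14.5,-37,0],"aperture": 1},{"d": [-14.5,-37,0],"aperture": 1},{"d": [-14.5,-37,0],"aperture": 1},{"d": [-14.5,-37,0],"aperture": 1}]' | python3 steer.py; echo '[{"d": [-14.5,-37,0],"aperture": 1},{"d": [-14.5,-37,0],"aperture": 1},{"d": [-14.5,-37,0],"aperture": 1},{"d": [-14.5,-37,0],"aperture": 1},{"d": [-14.5,-37,0],"aperture": 1}]' | python3 steer.py; echo '[{"d": [-14.5,-37,0],"aperture": 1},{"d": [-14.5,-37,0],"aperture": 1},{"d": [-14.5,-37,0],"aperture": 1},{"d": [-14.5,-37,0],"aperture": 1},{"aperture": 1}]' | python3 steer.py
echo '[{"aperture": 1},{"aperture": 1}]' | python3 steer.py
python3 - <<'E'
from h import *
im,p=snap('wrist','w1'); print(p['rvec'],p['tvec'])
E
```

```text
clock: 0.57
eef_pos: [295.8, 526.4, 299.9]
tcp_rot: [3.134, 0.002, -3.131]
contact_force: [1.4, -1.3, 1.5]
opening: 0.998
grasp_force: 0.0
clock: 0.98
eef_pos: [369.0, 334.0, 295.9]
tcp_rot: [-3.141, -0.0, -3.141]
contact_force: [1.0, -0.0, 0.1]
opening: 1.0
grasp_force: 0.0
clock: 1.4
eef_pos: [441.5, 149.0, 296.1]
tcp_rot: [3.142, 0.0, -3.141]
contact_force: [0.5, 0.1, -0.1]
opening: 1.0
grasp_force: 0.0
clock: 1.82
eef_pos: [501.2, -2.7, 296.0]
tcp_rot: [-3.139, 0.001, 3.138]
contact_force: [-1.5, -0.4, -0.6]
opening: 1.0
grasp_force: 0.0
clock: 1.98
eef_pos: [499.0, 3.0, 295.8]
tcp_rot: [3.141, -0.001, 3.141]
contact_force: [-1.2, -0.4, -0.2]
opening: 1.002
grasp_force: 0.0
[-2.07083163 -2.06826299 -0.2975629 ] [  -4.15864004 -537.2239289   315.85267434]
```

View pics/w1.png

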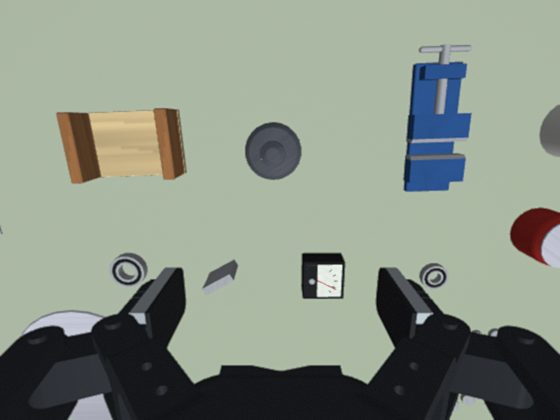

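The wrist view has up as towards the robot and right as +y. By pixel:

| Item | Pixel position |
|---|---|
| Stand | (122,145) |
| Weight | (273,150) |
| Vice gap | (436,148) |
| Large bearing | (128,268) |
| Block, turned | (222,276) |
| Meter | (323,276) |
| Small bearing | (433,276) |

I'll enlarge these areas to get the edges.

Run:
```python
from h import *
im,p=load('w1')
def c(x,y,w,h,s): return cv2.resize(im[y:y+h,x:x+w],None,fx=s,fy=s,interpolation=cv2.INTER_CUBIC)
A=np.hstack([c(400,110,80,90,3.3334),c(195,250,80,90,3.3334),c(293,240,80,90,3.3334)])
B=np.hstack([c(50,95,140,100,2.95),c(240,110,70,100,2.95),c(100,240,61,100,2.95)])
w=min(A.shape[1],B.shape[1]); cv2.imwrite('pics/w1c.png',np.vstack([A[:,:w],B[:,:w]])); print(A.shape,B.shape)
```

```text
(300, 801, 3) (295, 799, 3)
```

View pics/w1c.png

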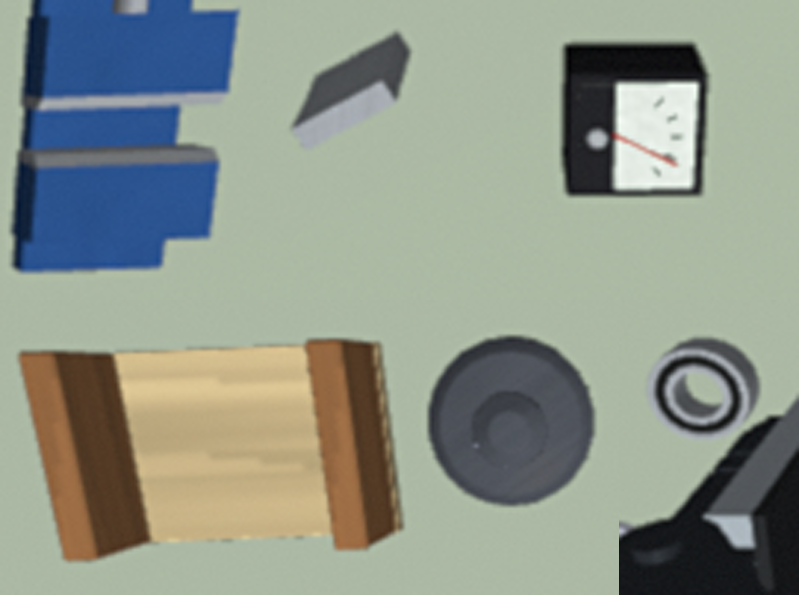

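The block's bright strip, crop (293,127)–(398,100), is its top face. The dark face is its robot-facing side. In the vice crop, the jaw bevel outer edges are at rows of about 96 and 163.

Run:
```python
from h import *
im,p=load('w1')
def rep(n,P,z):
    X=onz(p,P,z)[:,:2]; print(n,'corners',X.round(1).tolist(),'ctr',X.mean(0).round(1),'sides',np.linalg.norm(X-np.roll(X,-1,0),axis=1).round(1)); e=X[1]-X[0]; print('  edge01 ang',np.degrees(np.arctan2(e[1],e[0])).round(1), 'edge32',np.degrees(np.arctan2(*(X[2]-X[3])[::-1])).round(1))
o=lambda q,x0,y0,X0,Y0,s:[[x0+(a-X0)/s-.4,y0+(b-Y0)/s-.4] for a,b in q]
rep('block',o([(293,127),(385,82),(398,100),(305,148)],195,250,267,0,3.333),50)
rep('vice outer bevel',o([(45,97),(230,93),(217,160),(36,166)],400,110,0,0,3.333),34)
rep('meter',o([(568,82),(703,80),(702,193),(570,193)],293,240,533.3,0,3.333),34)
rep('stand in z10',o([(115,355),(305,347),(330,535),(150,542)],50,95,0,300,2.95),10)
# weight / bearings by ellipse fit of dark blob in z plane
g=cv2.cvtColor(im,cv2.COLOR_BGR2HSV)
m=((g[:,:,2]<95)).astype(np.uint8)[110:195,235:312]
cs=max(cv2.findContours(m,0,1)[0],key=cv2.contourArea)[:,0]+[235,110]
print('weight blob',cv2.fitEllipse(cs))
for n,q,z,R in (('large',o([(697,393)],100,240,620,300,2.95),15,26),('small',[[433,276]],12,20),): print(n,onz(p,q,z).round(1))
```

```text
block corners [[652.3, -105.0], [631.7, -65.8], [640.0, -60.8], [662.2, -100.7]] ctr [646.6 -83.1] sides [44.4  9.6 45.7 10.8]
  edge01 ang 117.7 edge32 119.1
vice outer bevel corners [[451.5, 171.4], [450.1, 241.3], [475.3, 240.4], [477.5, 170.8]] ctr [463.6 206. ] sides [70.  25.2 69.6 26. ]
  edge01 ang 91.1 edge32 91.8
meter corners [[624.5, 35.4], [623.6, 92.6], [677.6, 95.0], [677.5, 37.2]] ctr [650.8  65.1] sides [57.2 54.1 57.8 53.1]
  edge01 ang 90.8 edge32 89.9
stand in z10 corners [[419.9, -246.9], [416.6, -162.5], [500.2, -160.1], [503.4, -244.5]] ctr [ 460.1 -203.5] sides [84.5 83.7 84.5 83.5]
  edge01 ang 92.2 edge32 92.2
weight blob ((272.69952392578125, 150.4468536376953), (54.35212326049805, 55.417083740234375), 4.468075275421143)
large [[ 644.1 -226.4   15. ]]
small [[654.5 233.1  12. ]]
```

```bash
echo '[{"d": [-29.5,-17.2,0],"aperture": 0.6},{"d": [-29.5,-17.2,0],"aperture": 0.6},{"d": [-29.5,-17.2,0],"aperture": 0.6},{"d": [-29.5,-17.2,0],"aperture": 0.6},{"d": [-29.5,-17.2,0],"aperture": 0.6}]' | python3 steer.py 40 >/dev/null; echo '[{"rotvec": [0,0,0.12],"d": [0,0,18],"aperture": 0.6},{"rotvec": [0,0,0.12],"d": [0,0,18],"aperture": 0.6},{"rotvec": [0,0,0.12],"d": [0,0,18],"aperture": 0.6},{"rotvec": [0,0,0.12],"d": [0,0,18],"aperture": 0.6},{"rotvec": [0,0,0.12],"d": [0,0,18],"aperture": 0.6}]' | python3 steer.py >/dev/null;  echo '[{"rotvec": [0,0,0.12],"d": [0,0,18],"aperture": 0.6},{"rotvec": [0,0,0.12],"d": [0,0,18],"aperture": 0.6},{"rotvec": [0,0,0.12],"d": [0,0,18],"aperture": 0.6},{"rotvec": [0,0,0.117],"d": [0,0,18],"aperture": 0.6},{"aperture": 0.6}]' | python3 steer.py >/dev/null;echo '[{"aperture": 0.6},{"aperture": 0.6}]' | python3 steer.py
python3 - <<'E'
from h import *
im,p=snap('wrist','w2'); print(r.sense()['qpos'])
E
```

```text
clock: 3.45
eef_pos: [647.5, -82.0, 135.2]
tcp_rot: [3.141, 0.0, 2.07]
contact_force: [0.4, -0.7, 0.3]
opening: 0.602
grasp_force: 0.0
[-1.28767867e-01  4.74686882e-01  1.63997480e+00  5.16574748e-05
  1.02499894e+00 -6.27038444e-01]
```

View pics/w2.png

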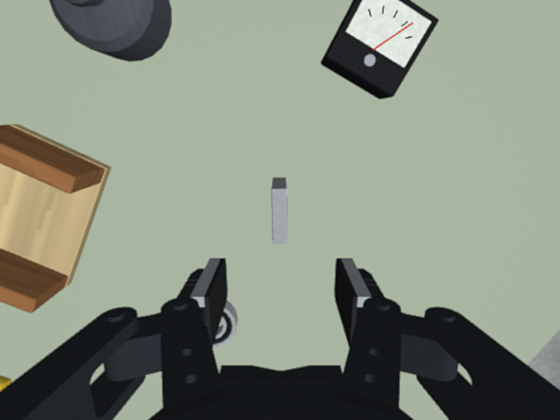

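The block's top face spans columns 272–287 and rows 188–243. It is square to the tool and lies centrally between the fingertips (columns 225 and 337).

Run:
```python
from h import *
im,p=load('w2')
X=onz(p,[[272.5,188.5],[287,188.5],[287,243],[273,243]],50);print(X.round(1),X.mean(0))
e=X[3]-X[0];print(np.degrees(np.arctan2(e[1],e[0])), np.degrees(np.arctan2(*(X[2]-X[1])[1::-1])))
s=r.sense(); print(s['eef_pos'],s['tcp_rot'])
from scipy.spatial.transform import Rotation as Ro
print(Ro.from_euler('xyz',s['tcp_rot']).as_matrix().T@(X.mean(0)-s['eef_pos']))
```

```text
[[ 632.   -66.9   50. ]
 [ 641.8  -61.6   50. ]
 [ 663.3 -100.7   50. ]
 [ 653.5 -106.    50. ]] [647.65229032 -83.81274199  50.        ]
-61.27887061638024 -61.07512676301022
[647.84438151 -82.35723702 135.55557276] [3.14000221e+00 1.09782750e-03 2.06903926e+00]
[-1.09282686 -1.00037039 85.55534123]
```

```bash
echo '[{"d": [-1,-1,29.5],"aperture": 0.6},{"d": [0,0,29.5],"aperture": 0.6},{"d": [0,0,29.5],"aperture": 0.6},{"aperture": 0.6},{"aperture": 0.2}]' | python3 steer.py 50; echo '[{"aperture": 0},{"aperture": 0},{"aperture": 0},{"aperture": 0},{"aperture": 0}]' | python3 steer.py
```

```text
clock: 3.92
eef_pos: [646.1, -84.2, 45.6]
tcp_rot: [-3.14, -0.001, 2.066]
contact_force: [-0.7, 0.7, 0.4]
opening: 0.475
grasp_force: 0.0
clock: 4.33
eef_pos: [647.1, -84.5, 46.7]
tcp_rot: [3.14, 0.001, 2.065]
contact_force: [-0.3, -0.1, -0.0]
opening: 0.001
grasp_force: 0.0
```

Run:
```python
from h import *
a,p=snap('wrist','w3');b,p=snap('side','s3')
b=cv2.resize(b[150:280,250:450],(560,364))
cv2.imwrite('pics/m3.png',np.vstack([a[100:],b])[:600,:,::-1])
```

```text
(no output)
```

View pics/m3.png

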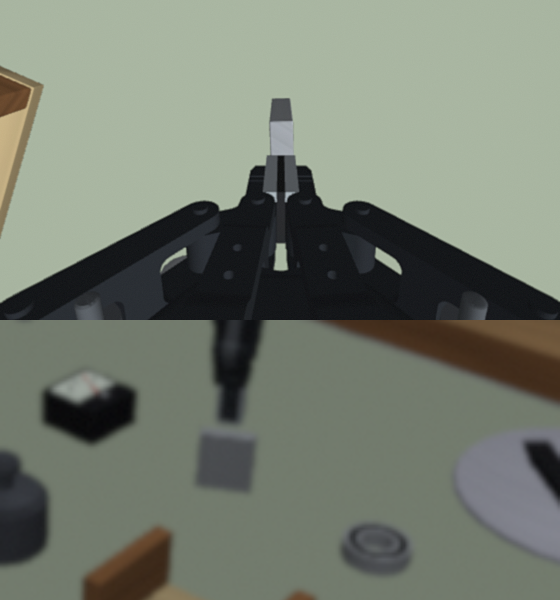

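Run:
```python
from h import *
from scipy.spatial.transform import Rotation as Ro
im,p=load('w3'); _,ps=load('s3'); s=r.sense(); R=Ro.from_euler('xyz',s['tcp_rot']).as_matrix()
print(r.nose_length)
for z in (0,3,15,22): print(z,proj(p,s['eef_pos']+R@[0,0,z]),proj(ps,s['eef_pos']+R@[0,0,z]))
B=np.array([[632,-66.9,50],[641.8,-61.6,50],[663.3,-100.7,50],[653.5,-106,50]]); print(proj(p,B),proj(ps,B))
B[:,2]=0;print(proj(p,B))
```

```text
22.0
0 [[280.74595531 259.2146618 ]] [[331.95618575 191.53262002]]
3 [[280.73350379 256.9038792 ]] [[331.84247081 192.69203774]]
15 [[280.68753864 248.37355307]] [[331.39129208 197.29546265]]
22 [[280.66325379 243.86670549]] [[331.13078916 199.95579701]]
[[271.40291497 221.15285087]
 [293.67012187 221.10310592]
 [293.44326228 299.99392898]
 [272.77373198 300.04667324]] [[321.81824895 189.68459697]
 [322.54593054 187.3288915 ]
 [342.36739689 189.87948965]
 [341.80907976 192.27749916]]
[[273.3209123  197.71991705]
 [290.5059461  197.68315164]
 [290.50581622 260.89947799]
 [274.28863799 260.9383123 ]]
```

Run:
```python
from h import *
from scipy.spatial.transform import Rotation as Ro
im,p=load('w3'); s=r.sense(); R=Ro.from_euler('xyz',s['tcp_rot']).as_matrix()
for x in (-11,11):
  for z in (-20,-10,0,10,22): print(x,z,proj(p,s['eef_pos']+R@[x,0,z]).round(1))
b,_=load('s3'); c=cv2.resize(b[165:225,300:365],None,fx=6,fy=6,interpolation=cv2.INTER_CUBIC)
a=cv2.resize(im[270:420,200:360][:,:],None,fx=2.4,fy=2.4,interpolation=cv2.INTER_CUBIC)
a=cv2.resize(im[190:350,220:340],None,fx=3,fy=2.25,interpolation=cv2.INTER_CUBIC)
cv2.imwrite('pics/m3b.png',np.hstack([c,a]))
```

```text
-11 -20 [[280.8 297.5]]
-11 -10 [[280.8 287.2]]
-11 0 [[280.7 277.9]]
-11 10 [[280.7 269.7]]
-11 22 [[280.7 260.8]]
11 -20 [[280.8 255.3]]
11 -10 [[280.8 247.1]]
11 0 [[280.8 239.8]]
11 10 [[280.7 233.3]]
11 22 [[280.7 226.4]]
```

View pics/m3b.png

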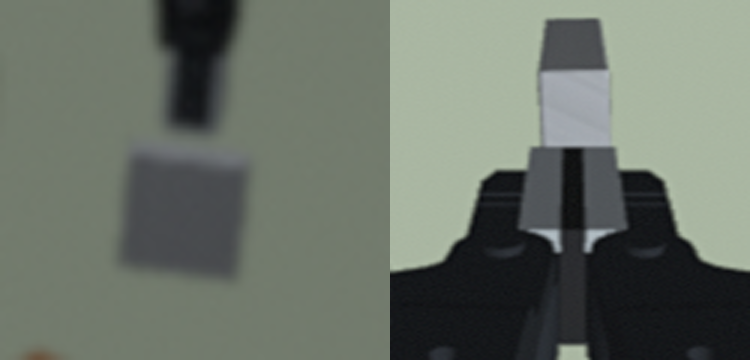

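The fingers shut above the block. Both views put the fingertips near tool z ≈ −15, not +22, and the block hasn't moved. I'll touch off on the block's top (z = 50) to measure the real tip length.

```bash
echo '[{"d": [0,0,2],"aperture": 0},{"d": [0,0,2],"aperture": 0},{"aperture": 0}]' | python3 steer.py|egrep 'eef|force'; echo '[{"d": [0,0,1.5],"aperture": 0},{"aperture": 0}]' | python3 steer.py|egrep 'eef|force'; echo '[{"d": [0,0,1.5],"aperture": 0},{"aperture": 0}]' | python3 steer.py|egrep 'eef|force'; echo '[{"d": [0,0,1.5],"aperture": 0},{"aperture": 0}]' | python3 steer.py|egrep 'eef|force'
```

```text
eef_pos: [646.1, -84.4, 41.0]
contact_force: [-0.9, 0.1, 0.5]
grasp_force: 0.0
eef_pos: [646.4, -84.4, 39.7]
contact_force: [-0.4, -0.5, 0.3]
grasp_force: 0.0
eef_pos: [646.4, -84.4, 38.3]
contact_force: [-0.2, -0.3, -0.3]
grasp_force: 0.0
eef_pos: [646.4, -84.4, 36.8]
contact_force: [-0.1, 0.4, 0.6]
grasp_force: 0.0
```

```bash
for i in 1; do :; done; echo '[{"d": [0,0,1.5],"aperture": 0},{"aperture": 0}]' | python3 steer.py|egrep 'eef|contact'; echo '[{"d": [0,0,1.5],"aperture": 0},{"aperture": 0}]' | python3 steer.py|egrep 'eef|contact'; echo '[{"d": [0,0,1.5],"aperture": 0},{"aperture": 0}]' | python3 steer.py|egrep 'eef|contact'
python3 - <<'E'
from h import *
a,p=snap('wrist','w4');b,p=snap('side','s4')
c=cv2.resize(b[165:225,300:365],None,fx=6,fy=6,interpolation=cv2.INTER_CUBIC)
a=cv2.resize(a[190:350,220:340],None,fx=3,fy=2.25,interpolation=cv2.INTER_CUBIC)
cv2.imwrite('pics/m4.png',np.hstack([c,a])[:,:,::-1])
E
```

```text
eef_pos: [646.4, -84.4, 35.3]
contact_force: [-0.2, 0.6, -0.2]
eef_pos: [647.1, -84.3, 34.9]
contact_force: [-1.9, 0.3, 7.2]
eef_pos: [647.8, -84.1, 34.9]
contact_force: [-4.9, 3.0, 19.2]
```

View pics/m4.png

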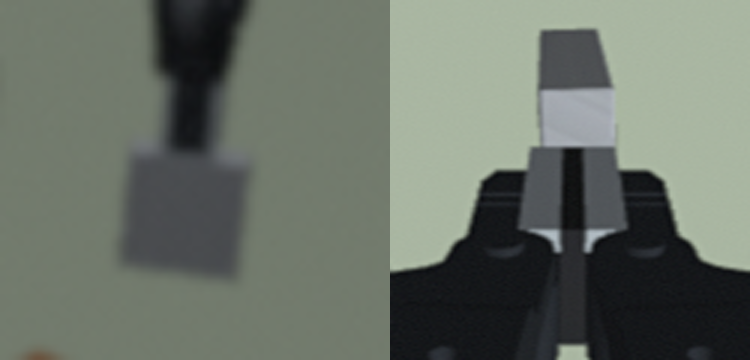

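Contact is at TCP z = 34.9 with the block's top at 50, so the closed fingertips are really at tool z = −15.1, and the tool is 37 mm shorter than stated. I'll use that from here: tip height = TCP z + 15.

```bash
echo '[{"d": [0,1,-6],"aperture": 0.1},{"aperture": 0.4},{"aperture": 0.4},{"aperture": 0.4}]' | python3 steer.py|egrep 'eef|opening'; echo '[{"d": [0,0,10],"aperture": 0.4},{"d": [0,0,10],"aperture": 0.4},{"d": [0,0,9],"aperture": 0.4},{"aperture": 0.4}]' | python3 steer.py|egrep 'eef|contact'; echo '[{"aperture": 0},{"aperture": 0},{"aperture": 0},{"aperture": 0},{"aperture": 0}]' | python3 steer.py
```

```text
eef_pos: [647.2, -84.0, 38.3]
opening: 0.399
eef_pos: [645.4, -83.7, 6.5]
contact_force: [-0.1, -0.1, -0.4]
clock: 6.87
eef_pos: [647.5, -84.0, 9.8]
tcp_rot: [3.141, 0.0, 2.065]
contact_force: [0.5, -1.1, -2.2]
opening: 0.136
grasp_force: 49.8
```

```bash
echo '[{"d": [0,0,-28],"aperture": 0},{"rotvec": [0,0,0.1175],"d": [0,0,-28],"aperture": 0},{"rotvec": [0,0,0.1175],"d": [0,0,-28],"aperture": 0},{"rotvec": [0,0,0.1175],"d": [0,0,-28],"aperture": 0},{"rotvec": [0,0,0.1175],"aperture": 0}]' | python3 steer.py|egrep 'eef|rot|grasp'; echo '[{"d": [32.7,-19.7,0],"aperture": 0},{"d": [32.7,-19.7,0],"aperture": 0},{"d": [32.7,-19.7,0],"aperture": 0},{"d": [32.7,-19.7,0],"aperture": 0},{"d": [32.7,-19.7,0],"aperture": 0}]' | python3 steer.py|egrep 'eef|rot|grasp';  echo '[{"d": [32.7,-19.7,0],"aperture": 0},{"d": [32.7,-19.7,0],"aperture": 0},{"d": [32.7,-19.7,0],"aperture": 0},{"d": [32.7,-19.7,0],"aperture": 0}]' | python3 steer.py|egrep 'eef|rot|grasp'; echo '[{"aperture": 0},{"aperture": 0},{"aperture": 0}]' | python3 steer.py|egrep 'eef|rot|grasp'
python3 - <<'E'
from h import *
a,p=snap('wrist','w5')
cv2.imwrite('pics/w5c.png',cv2.resize(a[90:330,120:440],None,fx=2.5,fy=2.5,interpolation=cv2.INTER_CUBIC)[:,:,::-1])
E
```

```text
eef_pos: [650.9, -84.4, 127.9]
tcp_rot: [3.133, 0.001, 1.589]
grasp_force: 50.0
eef_pos: [543.8, 78.3, 121.8]
tcp_rot: [3.141, -0.0, 1.594]
grasp_force: 50.0
eef_pos: [462.0, 207.3, 122.0]
tcp_rot: [3.141, -0.0, 1.595]
grasp_force: 50.0
eef_pos: [463.3, 206.2, 121.9]
tcp_rot: [3.141, 0.0, 1.596]
grasp_force: 50.0
```

View pics/w5c.png

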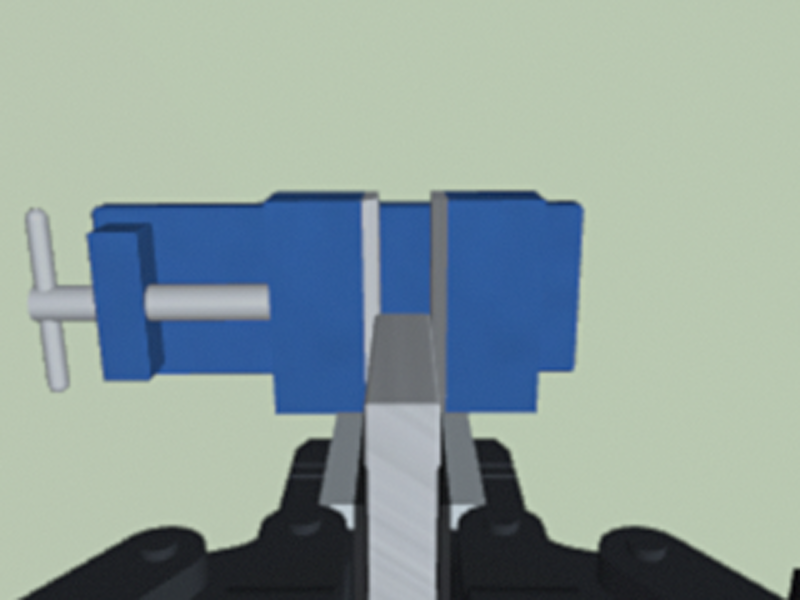

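The block hangs over the vice. The bevel outer edges are at crop columns 363 and 446, and the jaw ends at rows 198 and 411. The block's front bottom edge is at row 315 (columns 378–430), and its top edge at row 403 (columns 366–440).

Run:
```python
from h import *
from scipy.spatial.transform import Rotation as Ro
im,p=load('w5'); f=lambda q:[[120+a/2.5-.3,90+b/2.5-.3] for a,b in q]
g=cv2.cvtColor(im,cv2.COLOR_BGR2HSV)
J=onz(p,f([(362,198),(447,197),(444,411),(365,411)]),34); print('jaw',J.round(1),J.mean(0))
s=r.sense();print(s['eef_pos'],s['tcp_rot']);zb=s['eef_pos'][2]-9.8
B=onz(p,f([(378,315),(430,315)]),zb);T=onz(p,f([(366,403),(440,403)]),zb+50);print('blk bottom',B.round(1),'top',T.round(1))
R=Ro.from_euler('xyz',s['tcp_rot']).as_matrix()
for n,X in(('J',J.mean(0)),('B',B.mean(0)),('T',T.mean(0))): print(n,(R.T@(X-s['eef_pos'])).round(1))
for a,b in((0,3),(1,2)): e=J[a]-J[b];print(np.degrees(np.arctan2(e[1],e[0])),np.linalg.norm(e))
e=B[1]-B[0];print(np.degrees(np.arctan2(e[1],e[0])))
```

```text
jaw [[449.7 240.9  34. ]
 [475.5 241.9  34. ]
 [477.4 171.6  34. ]
 [451.5 171.   34. ]] [463.55574848 206.35443243  34.        ]
[463.60304689 205.66319557 121.81370704] [3.14092991e+00 3.38911278e-05 1.59477286e+00]
blk bottom [[457.  227.3 112. ]
 [468.2 227.6 112. ]] top [[456.4 227.9 162. ]
 [468.  228.2 162. ]]
J [ 0.7 -0.1 87.8]
B [21.8 -0.5  9.8]
T [ 22.4  -0.8 -40.2]
91.45745474480806 69.95827494773434
91.53267337316295 70.26940831919559
1.424867016506594
```

```bash
echo '[{"d": [1.1,0.5,20],"aperture": 0},{"d": [0,0,25],"aperture": 0},{"d": [0,0,20],"aperture": 0},{"d": [0,0,8],"aperture": 0},{"aperture": 0}]' | python3 steer.py|egrep 'eef|force'; echo '[{"d": [0,0,8],"aperture": 0},{"d": [0,0,6],"aperture": 0},{"d": [0,0,6],"aperture": 0},{"aperture": 0}]' | python3 steer.py|egrep 'eef|rot|force'; echo '[{"d": [0,0,3],"aperture": 0},{"d": [0,0,2],"aperture": 0},{"aperture": 0}]' | python3 steer.py|egrep 'eef|force'
```

```text
eef_pos: [462.9, 205.6, 46.9]
contact_force: [-0.3, -0.4, -1.9]
grasp_force: 49.9
eef_pos: [463.4, 206.9, 28.0]
tcp_rot: [-3.141, 0.0, 1.595]
contact_force: [-0.5, -0.3, -1.8]
grasp_force: 50.0
eef_pos: [463.6, 207.2, 23.5]
contact_force: [-0.2, -0.1, -2.3]
grasp_force: 50.0
```

```bash
echo '[{"d": [0,0,1],"aperture": 0},{"aperture": 0}]' | python3 steer.py|egrep 'eef|contact'; echo '[{"d": [0,0,1],"aperture": 0},{"aperture": 0}]' | python3 steer.py|egrep 'eef|contact';  echo '[{"d": [0,0,1],"aperture": 0},{"aperture": 0}]' | python3 steer.py|egrep 'eef|contact'
```

```text
eef_pos: [463.6, 207.2, 22.6]
contact_force: [0.3, -0.7, -1.8]
eef_pos: [463.6, 207.1, 21.6]
contact_force: [0.1, -0.1, -3.1]
eef_pos: [463.7, 207.2, 21.2]
contact_force: [-2.8, -0.1, 7.0]
```

```bash
echo '[{"d": [0,0,-0.7],"aperture": 0.3},{"aperture": 0.3},{"aperture": 0.35},{"aperture": 0.35}]' | python3 steer.py|egrep 'eef|open|contact'; echo '[{"d": [0,0,-15],"aperture": 0.35},{"d": [0,0,-30],"aperture": 0.35},{"d": [0,0,-35],"aperture": 1},{"d": [0,0,-30],"aperture": 1},{"aperture": 1}]' | python3 steer.py|egrep 'eef|contact'
python3 - <<'E'
from h import *
a,p=snap('wrist','w6')
cv2.imwrite('pics/w6c.png',cv2.resize(a[90:330,120:440],None,fx=2.5,fy=2.5,interpolation=cv2.INTER_CUBIC)[:,:,::-1])
E
```

```text
eef_pos: [463.7, 207.2, 21.3]
contact_force: [-0.5, -1.0, -0.8]
opening: 0.35
eef_pos: [466.8, 208.5, 136.6]
contact_force: [1.3, 0.8, -0.1]
```

View pics/w6c.png

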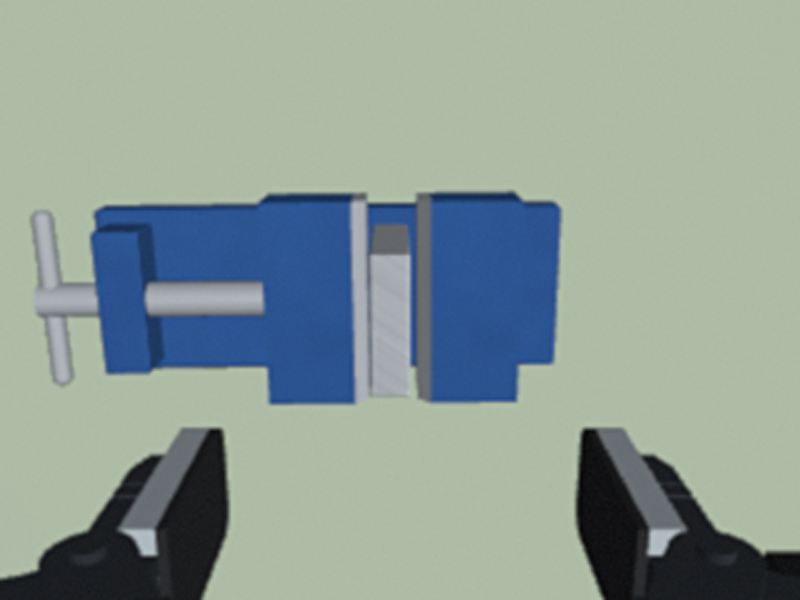

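The block stands upright in the gap. Its top is at crop columns 371–410 and rows 253–397, and the jaw ends are at rows 198 and 402. I'll check its centre while moving over the meter.

```bash
python3 - <<'E'
from h import *
im,p=load('w6'); f=lambda q:[[120+a/2.5-.3,90+b/2.5-.3] for a,b in q]
J=onz(p,f([(351,199),(430,197),(431,401),(356,403)]),34);B=onz(p,f([(371,253),(408,253),(410,396),(372,397)]),62)
print(J.round(1),J.mean(0),B.round(1),B.mean(0))
E
echo '[{"d": [-24.4,30.6,0],"aperture": 1},{"d": [-24.4,30.6,0],"aperture": 1},{"d": [-24.4,30.6,0],"aperture": 1},{"d": [-24.4,30.6,0],"aperture": 1},{"d": [-24.4,30.6,0],"aperture": 1}]' | python3 steer.py|egrep eef;echo '[{"d": [-24.4,30.6,0],"aperture": 1},{"aperture": 1},{"aperture": 1},{"aperture": 1}]' | python3 steer.py|egrep eef
python3 - <<'E'
from h import *
im,p=snap('wrist','w7'); im=im[:,:,::-1]
g=cv2.cvtColor(im,cv2.COLOR_BGR2HSV)
m=((g[:,:,2]<70)|((g[:,:,1]<40)&(g[:,:,2]>200))).astype(np.uint8); m[270:]=0
m=cv2.morphologyEx(m,cv2.MORPH_CLOSE,np.ones((9,9)))
for c in cv2.findContours(m,0,1)[0]:
    if cv2.contourArea(c)>800: print(cv2.boundingRect(c),cv2.approxPolyDP(c,4,True)[:,0].tolist())
cv2.imwrite('pics/w7c.png',cv2.resize(im[130:290,180:380],None,fx=3.5,fy=3.5,interpolation=cv2.INTER_CUBIC))
E
```

```text
[[449.9 241.1  34. ]
 [475.3 242.3  34. ]
 [478.  171.6  34. ]
 [452.1 170.4  34. ]] [463.81119012 206.33034852  34.        ] [[457.3 229.5  62. ]
 [468.1 229.7  62. ]
 [469.9 184.7  62. ]
 [458.2 184.2  62. ]] [463.36088267 207.02221579  62.        ]
eef_pos: [620.0, 87.4, 129.8]
eef_pos: [649.4, 65.0, 129.6]
(43, 234, 85, 36) [[43, 252], [67, 249], [100, 269], [127, 269], [116, 247], [90, 234], [72, 236]]
(246, 169, 74, 76) [[250, 169], [247, 242], [315, 244], [316, 171]]
```

View pics/w7c.png

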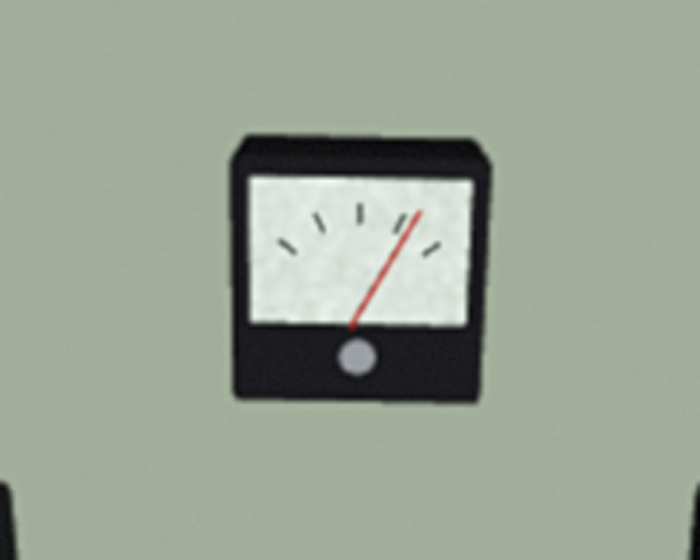

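The meter's top-face corners are at crop (233,160), (491,162), (479,402) and (236,399).

Run:
```python
from h import *
from scipy.spatial.transform import Rotation as Ro
im,p=load('w7')
X=onz(p,[[180+a/3.5-.3,130+b/3.5-.3] for a,b in [(233,160),(491,162),(479,402),(236,399)]],34)
s=r.sense();R=Ro.from_euler('xyz',s['tcp_rot']).as_matrix()
print(X.round(1),X.mean(0),np.linalg.norm(X-np.roll(X,-1,0),axis=1).round(1),((X-s['eef_pos'])@R).round(1),((X.mean(0)-s['eef_pos'])@R).round(1),s['tcp_rot'],s['eef_pos'])
e=X[1]-X[0];f=X[2]-X[3];print(np.degrees(np.arctan2(e[1],e[0])),np.degrees(np.arctan2(f[1],f[0])))
e=X[0]-X[3];f=X[1]-X[2];print(np.degrees(np.arctan2(e[1],e[0])),np.degrees(np.arctan2(f[1],f[0])))
```

```text
[[621.   93.1  34. ]
 [679.   94.   34. ]
 [679.5  36.1  34. ]
 [621.3  35.5  34. ]] [650.19574849  64.7059416   34.        ] [58.1 57.9 58.2 57.6] [[ 28.3 -27.3  96. ]
 [ 27.8  30.7  95.9]
 [-30.   29.8  95.9]
 [-29.3 -28.4  96. ]] [-0.8  1.2 96. ] [-3.13904352e+00 -4.16515066e-06  1.59490264e+00] [649.21104063  65.46996365 129.96430352]
0.905724254483414 0.6307806239221639
90.34939833901686 90.44193840231476
```

```bash
echo '[{"rotvec": [0,0,0.015],"d": [-0.8,1.2,35],"aperture": 1},{"d": [0,0,35],"aperture": 1},{"d": [0,0,35],"aperture": 1},{"d": [0,0,20],"aperture": 1},{"aperture": 1}]' | python3 steer.py|egrep 'eef|contact'; echo '[{"d": [0,0,14],"aperture": 1},{"aperture": 1},{"aperture": 0.8},{"aperture": 0.5},{"aperture": 0.5}]' | python3 steer.py 35|egrep 'eef|force|open'; echo '[{"aperture": 0.5},{"aperture": 0.5},{"aperture": 0.5}]' | python3 steer.py|egrep 'eef|force|open'
```

```text
eef_pos: [647.0, 65.2, 1.4]
contact_force: [-0.9, -0.3, -0.1]
eef_pos: [652.8, 64.6, -6.0]
contact_force: [-0.9, 1.3, 3.0]
opening: 0.694
grasp_force: 39.0
eef_pos: [652.8, 64.6, -6.1]
contact_force: [-1.8, 0.5, 6.9]
opening: 0.698
grasp_force: 39.4
```

```bash
echo '[{"d": [0,0,-30],"aperture": 0.5},{"rotvec": [0,0,-0.03],"d": [0,0,-35],"aperture": 0.5},{"d": [0,0,-35],"aperture": 0.5},{"d": [0,0,-20],"aperture": 0.5},{"d": [-29.1,-22.3,0],"aperture": 0.5}]' | python3 steer.py|egrep 'eef|grasp';echo '[{"d": [-29.1,-22.3,0],"aperture": 0.5},{"d": [-29.1,-22.3,0],"aperture": 0.5},{"d": [-29.1,-22.3,0],"aperture": 0.5},{"d": [-29.1,-22.3,0],"aperture": 0.5},{"d": [-29.1,-22.3,0],"aperture": 0.5}]' | python3 steer.py|egrep 'eef|grasp';echo '[{"d": [-29.1,-22.3,0],"aperture": 0.5},{"d": [-29.1,-22.3,0],"aperture": 0.5},{"d": [-29.1,-22.3,0],"aperture": 0.5},{"aperture": 0.5},{"aperture": 0.5}]' | python3 steer.py|egrep 'eef|grasp|open'
python3 - <<'E'
from h import *
a,p=snap('wrist','w8');s=r.sense();print(s['eef_pos'],s['tcp_rot'])
cv2.imwrite('pics/w8c.png',cv2.resize(a[110:350,120:440],None,fx=2.5,fy=2.5,interpolation=cv2.INTER_CUBIC)[:,:,::-1])
E
```

```text
eef_pos: [637.8, 37.9, 118.9]
grasp_force: 39.7
eef_pos: [523.9, -116.5, 112.9]
grasp_force: 39.6
eef_pos: [460.7, -206.6, 112.9]
opening: 0.694
grasp_force: 39.6
[ 461.52420509 -205.76174194  112.84843844] [3.14043419e+00 2.72328312e-04 1.60752717e+00]
```

View pics/w8c.png

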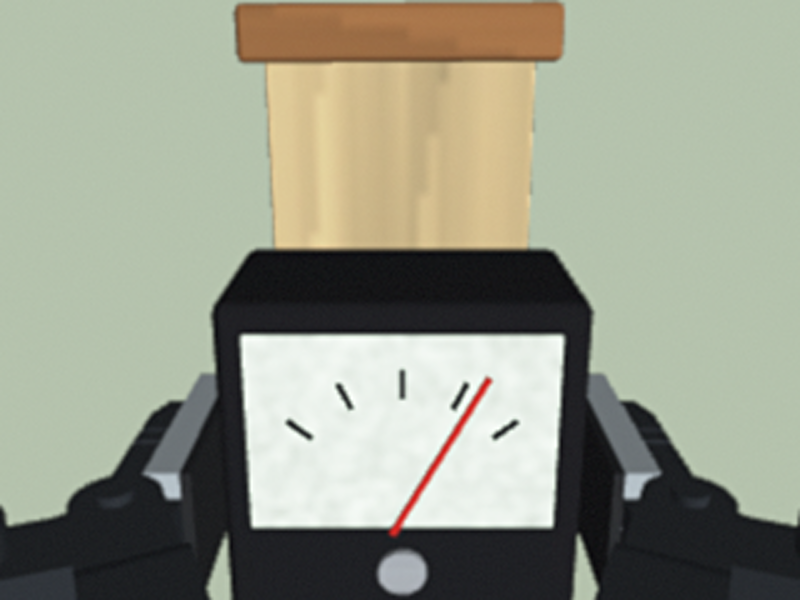

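The stand's +y end top has corners at crop (235,4), (563,4), (564,61) and (240,61). The meter is held level: its top far edge is at row 310 (columns 214–591) and its bottom edge at row 250 (columns 255–550).

Run:
```python
from h import *
from scipy.spatial.transform import Rotation as Ro
im,p=load('w8');f=lambda q:[[120+a/2.5-.3,110+b/2.5-.3] for a,b in q]
s=r.sense();R=Ro.from_euler('xyz',s['tcp_rot']).as_matrix();T=lambda X:((X-s['eef_pos'])@R).round(1)
E=onz(p,f([(235,4),(563,4),(564,61),(240,61)]),55);print('end',E.round(1),T(E),T(E.mean(0)))
b=onz(p,f([(268,110),(534,110),(529,230),(275,230)]),10);print('board',T(b))
zb=s['eef_pos'][2]+6.1
M=onz(p,f([(214,308),(591,312)]),zb+34);m=onz(p,f([(255,250),(550,250)]),zb);print('meter',T(M),T(m))
for X in(E[1]-E[0],E[2]-E[3],M[1]-M[0],m[1]-m[0]):print(np.degrees(np.arctan2(X[1],X[0])))
im,p=load('w1');o=lambda q:[[50+a/2.95-.3,95+(b-300)/2.95-.3] for a,b in q]
L=onz(p,o([(20,355),(60,352),(95,560),(65,560)]),55);Q=onz(p,o([(307,342),(342,340),(367,545),(333,550)]),55)
print('w1 ends',L.round(1),L.mean(0),Q.round(1),Q.mean(0),((L+Q)/2).mean(0),T((L+Q).mean(0)/2))
```

```text
end [[ 415.1 -132.1   55. ]
 [ 498.3 -129.1   55. ]
 [ 499.8 -143.1   55. ]
 [ 416.  -146.1   55. ]] [[ 75.4 -43.8  57.8]
 [ 75.3  39.5  57.9]
 [ 61.2  40.5  57.9]
 [ 61.3 -43.3  57.8]] [68.3 -1.8 57.8]
board [[ 44.2 -44.1 102.8]
 [ 44.   40.6 102.9]
 [  4.7  40.6 102.9]
 [  4.8 -43.6 102.8]]
meter [[ 28.6 -30.4 -40.1]
 [ 27.8  27.7 -40.1]] [[ 28.4 -30.   -6.1]
 [ 28.3  27.3  -6.1]]
2.0237987536861892
2.0200893776073605
1.3574430610863315
2.0070166836180947
w1 ends [[ 420.7 -259.2   55. ]
 [ 419.6 -243.1   55. ]
 [ 503.4 -243.7   55. ]
 [ 503.4 -256.4   55. ]] [ 461.80959826 -250.61447446   55.        ] [[ 415.9 -144.6   55. ]
 [ 415.2 -130.6   55. ]
 [ 497.2 -128.4   55. ]
 [ 499.3 -142.9   55. ]] [ 456.89230635 -136.61882306   55.        ] [ 459.35095231 -193.61664876   55.        ] [12.2 -1.8 57.8]
```

```bash
echo '[{"d": [12,-0.4,15],"aperture": 0.5},{"d": [0,0,30],"aperture": 0.5},{"d": [0,0,30],"aperture": 0.5},{"d": [0,0,20],"aperture": 0.5},{"aperture": 0.5}]' | python3 steer.py|egrep 'eef|force'; echo '[{"d": [0,0,8],"aperture": 0.5},{"d": [0,0,2],"aperture": 0.5},{"aperture": 0.5},{"aperture": 0.5}]' | python3 steer.py|egrep 'eef|force';echo '[{"d": [0,0,1.5],"aperture": 0.5},{"aperture": 0.5},{"aperture": 0.5}]' | python3 steer.py|egrep 'eef|force'; echo '[{"d": [0,0,1.5],"aperture": 0.5},{"aperture": 0.5},{"aperture": 0.5}]' | python3 steer.py|egrep 'eef|force'
```

```text
eef_pos: [459.1, -191.0, 14.1]
contact_force: [-0.6, 0.4, -2.9]
grasp_force: 39.5
eef_pos: [461.6, -193.3, 8.3]
contact_force: [1.0, 0.4, -1.5]
grasp_force: 39.6
eef_pos: [460.9, -193.3, 6.2]
contact_force: [-0.0, 0.0, -1.6]
grasp_force: 39.6
eef_pos: [460.6, -193.2, 4.3]
contact_force: [-0.6, 0.3, -1.2]
grasp_force: 39.6
```

```bash
echo '[{"d": [0,0,1],"aperture": 0.5},{"aperture": 0.5},{"aperture": 0.5}]' | python3 steer.py|egrep 'eef|contact'; echo '[{"d": [0,0,1],"aperture": 0.5},{"aperture": 0.5},{"aperture": 0.5}]' | python3 steer.py|egrep 'eef|contact'
```

```text
eef_pos: [460.7, -193.2, 3.9]
contact_force: [-2.6, 1.2, 9.5]
eef_pos: [460.7, -193.2, 3.8]
contact_force: [-6.5, 3.2, 25.5]
```

```bash
echo '[{"d": [0,0,-1.5],"aperture": 0.5},{"aperture": 0.72},{"aperture": 0.75},{"aperture": 0.9},{"aperture": 1}]' | python3 steer.py |egrep 'eef|contact'; echo '[{"aperture": 1},{"d": [0,0,-30],"aperture": 1},{"d": [0,0,-40],"aperture": 1},{"d": [0,0,-40],"aperture": 1},{"d": [0,0,-40],"aperture": 1}]' | python3 steer.py|egrep 'eef|contact';  echo '[{"d": [30,0,-30],"aperture": 1},{"d": [30,0,0],"aperture": 1},{"aperture": 1}]' | python3 steer.py|egrep 'eef|contact'
python3 - <<'E'
from h import *
a,p=snap('wrist','w9');s=r.sense();print(s['eef_pos'],s['tcp_rot'])
cv2.imwrite('pics/w9c.png',cv2.resize(a[60:300,120:440],None,fx=2.5,fy=2.5,interpolation=cv2.INTER_CUBIC)[:,:,::-1])
E
```

```text
eef_pos: [460.6, -193.1, 3.6]
contact_force: [0.4, 0.4, 1.1]
eef_pos: [460.0, -192.9, 155.1]
contact_force: [1.0, -0.5, -0.0]
eef_pos: [458.8, -130.8, 185.2]
contact_force: [-0.4, -0.1, -1.0]
[ 458.47972731 -132.13555008  184.15022963] [3.14000345e+00 1.97930190e-04 1.61207766e+00]
```

View pics/w9c.png

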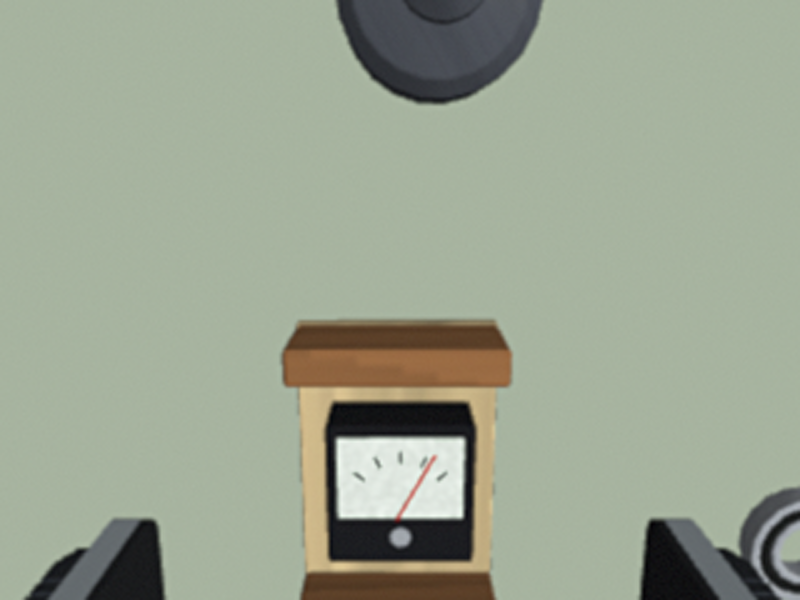

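The meter sits between the ends. Its top corners are at crop (325,425), (476,427), (473,560) and (328,560). The near end top is at rows 349–386, and the far end's foot at row 572.

Run:
```python
from h import *
im,p=load('w9');f=lambda q:[[120+a/2.5-.3,60+b/2.5-.3] for a,b in q]
M=onz(p,f([(325,425),(476,427),(473,560),(328,560)]),44);E=onz(p,f([(284,349),(511,349),(511,386),(285,386)]),55);F=onz(p,f([(304,572),(493,572)]),10)
print(M.round(1),M.mean(0),E.round(1),E.mean(0),F)
u=(E[1]-E[0]+E[2]-E[3])[:2];u/=np.linalg.norm(u);v=np.array([-u[1],u[0]]);print(u,(M[1]-M[0])[:2]@v,(M[2]-M[3])[:2]@v)
for n,X in(('M',M.mean(0)),('E',E.mean(0)),('F',F.mean(0))): print(n,X[:2]@u,X[:2]@v)
g=cv2.cvtColor(im,cv2.COLOR_BGR2HSV)
# weight: lower rim circle via full image
m=(g[:,:,2]<105).astype(np.uint8);m[110:]=0;m[:,:230]=0;m[:,360:]=0
c=max(cv2.findContours(m,0,1)[0],key=cv2.contourArea)[:,0];print(c.min(0),c.max(0))
```

```text
[[ 430.  -164.1   44. ]
 [ 488.9 -162.7   44. ]
 [ 491.5 -220.4   44. ]
 [ 432.  -222.6   44. ]] [ 460.59852497 -192.44535836   44.        ] [[ 415.6 -131.5   55. ]
 [ 498.5 -128.3   55. ]
 [ 499.6 -142.3   55. ]
 [ 415.9 -145.6   55. ]] [ 457.40218277 -136.91212577   55.        ] [[ 418.48920394 -247.68621668   10.        ]
 [ 505.1912444  -244.42693172   10.        ]]
[0.9992559  0.03856995] -0.8413379397314201 -0.05600106066564924
M 452.83318686677956 -210.06742257488546
E 451.7811370920443 -154.4522293537889
F 452.0061801819695 -263.68663872418875
[254   8] [336 101]
```

```bash
echo '[{"rotvec": [0,0,-0.12],"d": [0,0,-15],"aperture": 1},{"rotvec": [0,0,-0.12],"d": [0,0,-15],"aperture": 1},{"rotvec": [0,0,-0.12],"d": [0,0,-15],"aperture": 1},{"rotvec": [0,0,-0.12],"d": [0,0,-15],"aperture": 1},{"rotvec": [0,0,-0.12],"aperture": 1}]' | python3 steer.py>/dev/null;echo '[{"rotvec": [0,0,-0.12],"aperture": 1},{"rotvec": [0,0,-0.12],"aperture": 1},{"rotvec": [0,0,-0.12],"aperture": 1},{"rotvec": [0,0,-0.12],"aperture": 1},{"rotvec": [0,0,-0.12],"aperture": 1}]' | python3 steer.py>/dev/null;echo '[{"rotvec": [0,0,-0.12],"d": [-15,-10,0],"aperture": 1},{"rotvec": [0,0,-0.12],"d": [-15,-10,0],"aperture": 1},{"rotvec": [0,0,-0.09],"d": [-15,-10,0],"aperture": 1},{"aperture": 1},{"aperture": 1}]' | python3 steer.py|egrep 'eef|rot|clock'
python3 - <<'E'
from h import *
a,p=snap('wrist','w10');s=r.sense();print(s['eef_pos'],s['tcp_rot'])
cv2.imwrite('pics/w10c.png',cv2.resize(a[70:310,80:400],None,fx=2.5,fy=2.5,interpolation=cv2.INTER_CUBIC)[:,:,::-1])
E
```

```text
clock: 17.95
eef_pos: [495.6, -173.1, 242.2]
tcp_rot: [3.141, -0.002, 3.137]
[ 495.08692121 -172.51648265  242.26730183] [ 3.14094883e+00 -2.04787425e-03  3.13689282e+00]
```

View pics/w10c.png

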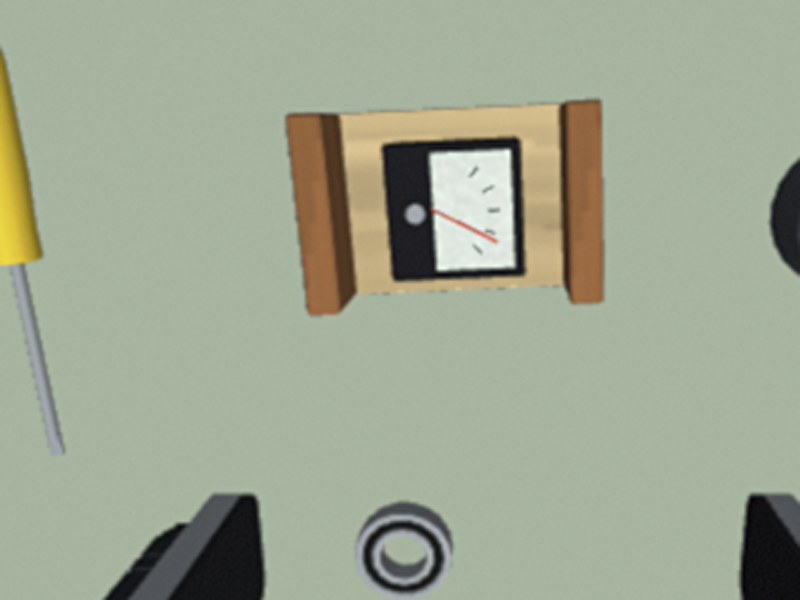

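This view shows both ends. The end tops are at crop columns 287–318 (left, row 115) and 566–601 (right, row 100), and the meter's top is at (383,146), (519,138), (524,274) and (394,280).

Run:
```python
from h import *
from scipy.spatial.transform import Rotation as Ro
im,p=load('w10');f=lambda q:[[80+a/2.5-.3,70+b/2.5-.3] for a,b in q]
th=np.radians(2.1);u=np.array([np.cos(th),np.sin(th)]);v=np.array([-u[1],u[0]])
for n,q,z in(('M',[(383,146),(519,138),(524,274),(394,280)],44),('L',[(287,115),(318,114),(340,312),(309,314)],55),('Rr',[(566,101),(601,100),(603,300),(572,302)],55),('Lfoot',[(340,115),(355,293)],10),('Rfoot',[(558,103),(568,286)],10)):
    X=onz(p,f(q),z);print(n,X[:,:2].round(1).tolist(),X.mean(0).round(1),'v',(X[:,:2]@v).round(1),(X[:,:2]@v).mean().round(2),'u',(X[:,:2]@u).mean().round(2))
B=onz(p,f([(405,554)]),15);print('bearing',B)
s=r.sense();R=Ro.from_euler('xyz',s['tcp_rot']).as_matrix();print(((B-s['eef_pos'])@R).round(1))
# weight from w1: top circle z50 
im,p=load('w1');W=onz(p,[[272.7,150.4]],0);C=ray(p,[[272.7,150.4]])[0];print(W,C,onz(p,[[272.7,150.4]],50))
```

```text
M [[432.8, -222.8], [429.7, -164.9], [488.0, -162.7], [490.5, -220.5]] [ 460.2 -192.7   44. ] v [-238.5 -180.6 -180.4 -238.3] -209.45 u 452.88
L [[420.1, -259.8], [419.7, -247.1], [502.4, -243.2], [503.2, -256.7]] [ 461.4 -251.7   55. ] v [-275.  -262.3 -261.4 -275. ] -268.43 u 451.83
Rr [[415.2, -146.1], [414.8, -131.9], [497.6, -128.6], [498.5, -142.1]] [ 456.5 -137.2   55. ] v [-161.2 -147.  -146.8 -160.2] -153.81 u 451.19
Lfoot [[419.7, -246.7], [503.2, -244.4]] [ 461.4 -245.6   10. ] v [-261.9 -262.7] -262.3 u 452.13
Rfoot [[414.9, -146.3], [500.2, -140.2]] [ 457.5 -143.2   10. ] v [-161.4 -158.4] -159.91 u 451.99
bearing [[ 643.51833917 -224.71285217   15.        ]]
[[-149.1  -51.6  226.9]]
[[468.96069151  -7.00419669   0.        ]] [427.0800826    3.03889212 453.85363735] [[464.3468022   -5.89777295  50.        ]]
```

The meter is about 1–2 mm off the stand's middle, which is fine. Next is the large bearing.

```bash
echo '[{"d": [-29.8,-10.3,24],"aperture": 1},{"d": [-29.8,-10.3,24],"aperture": 1},{"d": [-29.8,-10.3,24],"aperture": 1},{"d": [-29.8,-10.3,24],"aperture": 1},{"d": [-29.8,-10.3,24],"aperture": 1}]' | python3 steer.py|egrep 'eef'; echo '[{"d": [0,0,35],"aperture": 1},{"d": [0,0,35],"aperture": 1},{"d": [0,0,30],"aperture": 1},{"d": [0,0,20],"aperture": 1},{"aperture": 1}]' | python3 steer.py |egrep 'eef|contact'; echo '[{"d": [0,0,10],"aperture": 1},{"d": [0,0,5],"aperture": 1},{"aperture": 0.8},{"aperture": 0.4},{"aperture": 0.4}]' | python3 steer.py 35|egrep 'eef|force|open'; echo '[{"aperture": 0.4},{"aperture": 0.4},{"aperture": 0.4}]' | python3 steer.py|egrep 'eef|force|open'
```

```text
eef_pos: [645.2, -224.0, 121.8]
eef_pos: [640.5, -222.3, -1.9]
contact_force: [-1.0, 0.5, 0.2]
eef_pos: [645.6, -224.5, -10.4]
contact_force: [-0.3, -2.2, 1.1]
opening: 0.599
grasp_force: 1.0
eef_pos: [645.7, -224.5, -9.9]
contact_force: [-1.9, -0.0, 5.2]
opening: 0.576
grasp_force: 35.9
```

```bash
echo '[{"d": [0,0,-20],"aperture": 0.4},{"d": [0,0,-30],"aperture": 0.4},{"d": [0,0,-30],"aperture": 0.4},{"aperture": 0.4},{"aperture": 0.4}]' | python3 steer.py|egrep 'eef|force|open'
python3 - <<'E'
from h import *
a,p=snap('wrist','w11')
cv2.imwrite('pics/w11c.png',cv2.resize(a[160:400,120:440],None,fx=2.2,fy=2.2,interpolation=cv2.INTER_CUBIC)[:,:,::-1])
E
```

```text
eef_pos: [646.5, -224.7, 71.2]
contact_force: [-0.2, -0.1, -2.5]
opening: 0.573
grasp_force: 37.3
```

View pics/w11c.png

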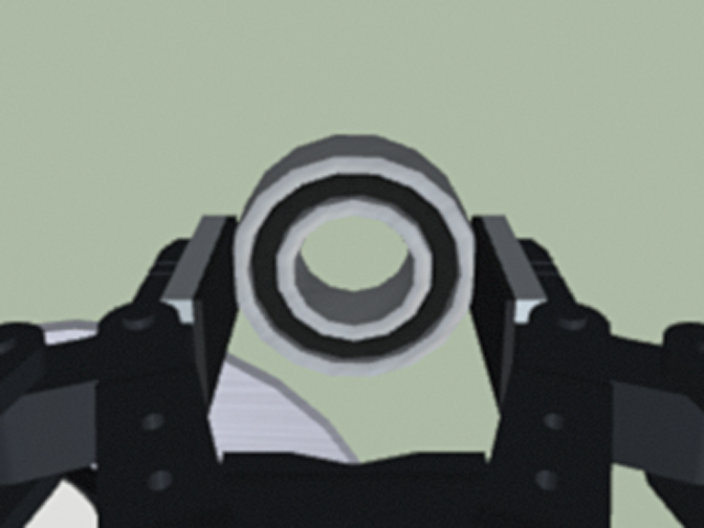

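The bearing is held level and centred between the pads; its top ring is at crop (354,267). By my count that's 15 pictures viewed, one over the limit of 14, so from here I'll measure numerically only.

```bash
echo '[{"d": [14.2,31.2,-9],"aperture": 0.4},{"d": [14.2,31.2,-9],"aperture": 0.4},{"d": [14.2,31.2,-9],"aperture": 0.4},{"d": [14.2,31.2,-9],"aperture": 0.4},{"d": [14.2,31.2,-9],"aperture": 0.4}]' | python3 steer.py|egrep 'eef|grasp';echo '[{"d": [14.2,31.2,-9],"aperture": 0.4},{"d": [14.2,31.2,-9],"aperture": 0.4},{"aperture": 0.4},{"aperture": 0.4},{"aperture": 0.4}]' | python3 steer.py|egrep 'eef|grasp|rot'
cat > wt.py <<'E'
from h import *
from scipy.spatial.transform import Rotation as Ro
f=__import__('sys').argv[1]
im,p=snap('wrist',f); im=im[:,:,::-1].copy()
s=r.sense();R=Ro.from_euler('xyz',s['tcp_rot']).as_matrix();T=lambda X:((X-s['eef_pos'])@R).round(1)
hsv=cv2.cvtColor(im,cv2.COLOR_BGR2HSV).astype(int)
bg=np.median(im[:60,:120].reshape(-1,3),0);d=np.abs(im.astype(int)-bg).sum(2)
m=((hsv[:,:,2]<110)&(hsv[:,:,0]>90)).astype(np.uint8); m=cv2.morphologyEx(m,cv2.MORPH_CLOSE,np.ones((5,5)))
for c in cv2.findContours(m[:230],0,1)[0]:
    if cv2.contourArea(c)>1500:
        c=c[:,0]; e=cv2.fitEllipse(c); print('blob',cv2.boundingRect(c),np.round(e[0]+e[1],1))
        for z in (0,50):
            X=onz(p,c,z)[:,:2].astype(np.float32); (q,rad)=cv2.minEnclosingCircle(X); print(' z',z,'circle',np.round(q,1),round(rad,1),'ellipse ctr',onz(p,[e[0]],z).round(1))
print(s['eef_pos'],s['tcp_rot'],'bg',bg,'cam',ray(p,[[280,213]])[0])
E
python3 wt.py w12
python3 - <<'E'
from h import *
from scipy.spatial.transform import Rotation as Ro
im,p=load('w11')
q=np.array([[120+a/2.2-.3,160+b/2.2-.3] for a,b in [(234,267),(475,267),(355,157),(355,377)]])
e=np.array([646.5,-224.7,71.2]);X=onz(p,q,71.2+24.9);print(X.round(1),X[:2].mean(0)-e,X[2:].mean(0)-e)
E
```

```text
eef_pos: [572.0, -66.6, 112.2]
grasp_force: 37.3
eef_pos: [545.4, -5.6, 130.5]
tcp_rot: [-3.141, -0.001, 3.141]
grasp_force: 37.4
blob (231, 56, 97, 102) [279.  106.8  95.  100.2]
 z 0 circle [465.4  -6.3] 40.9 ellipse ctr [[463.8  -6.4   0. ]]
 z 50 circle [466.8  -6.2] 33.8 ellipse ctr [[465.4  -6.2  50. ]]
blob (0, 54, 83, 89) [34.7 99.9 83.8 96. ]
 z 0 circle [ 460.  -214.4] 47.7 ellipse ctr [[ 458.1 -211.7    0. ]]
 z 50 circle [ 462.4 -178.2] 39.4 ellipse ctr [[ 460.8 -175.9   50. ]]
blob (487, 0, 40, 179) [507.7  92.1  21.4 190.9]
 z 0 circle [454.9 180. ] 70.0 ellipse ctr [[452.3 184.8   0. ]]
 z 50 circle [458.1 147.9] 57.9 ellipse ctr [[456.  151.9  50. ]]
[545.62990517  -6.0429183  130.47004158] [-3.14132647e+00 -1.00211464e-03  3.13970465e+00] bg [177. 200. 186.] cam [473.46723547  -5.3857092  288.63202395]
[[ 645.4 -249.3   96.1]
 [ 645.5 -199.4   96.1]
 [ 621.3 -224.2   96.1]
 [ 672.1 -224.2   96.1]] [-1.07844939  0.38583881 24.9       ] [ 0.1675033   0.49051592 24.9       ]
```

```bash
echo '[{"d": [-2.6,-0.7,35],"aperture": 0.4},{"d": [0,0,35],"aperture": 0.4},{"d": [0,0,35],"aperture": 0.4},{"d": [0,0,20],"aperture": 0.4},{"aperture": 0.4}]' | python3 steer.py|egrep 'eef|contact'; echo '[{"d": [0,0,8],"aperture": 0.4},{"d": [0,0,3],"aperture": 0.4},{"aperture": 0.4},{"aperture": 0.4}]' | python3 steer.py|egrep 'eef|contact'; echo '[{"d": [0,0,2],"aperture": 0.4},{"aperture": 0.4},{"aperture": 0.4}]' | python3 steer.py|egrep 'eef|contact';echo '[{"d": [0,0,2],"aperture": 0.4},{"aperture": 0.4},{"aperture": 0.4}]' | python3 steer.py|egrep 'eef|contact'
```

```text
eef_pos: [544.9, -7.4, 1.4]
contact_force: [-1.8, -0.2, -1.0]
eef_pos: [549.3, -6.4, -3.7]
contact_force: [0.1, -0.1, -2.1]
eef_pos: [548.7, -6.2, -6.2]
contact_force: [0.3, -0.3, -0.7]
eef_pos: [548.3, -6.2, -8.8]
contact_force: [0.2, 0.4, -0.8]
```

```bash
echo '[{"d": [0,0,1],"aperture": 0.4},{"aperture": 0.4},{"aperture": 0.4}]' | python3 steer.py|egrep 'eef|contact'; echo '[{"aperture": 0.65},{"aperture": 0.7},{"aperture": 0.9},{"aperture": 1},{"aperture": 1}]' | python3 steer.py|egrep 'eef|contact'; echo '[{"d": [0,0,-25],"aperture": 1},{"d": [0,0,-40],"aperture": 1},{"d": [0,0,-40],"aperture": 1},{"d": [0,0,-35],"aperture": 1},{"aperture": 1}]' | python3 steer.py|egrep 'eef|contact';echo '[{"aperture": 1},{"aperture": 1}]' | python3 steer.py|egrep 'eef|clock'
cat > br.py <<'E'
from h import *
from scipy.spatial.transform import Rotation as Ro
import sys
f,x,y,z,rad=sys.argv[1],*map(float,sys.argv[2:6])
im,p=snap('wrist',f); s=r.sense();R=Ro.from_euler('xyz',s['tcp_rot']).as_matrix()
# rectify plane z around (x,y) at 0.25 mm/px and look for circles of steel/dark-seal rings
N=2*int(2*rad/0.25)+1; h=N//2
Y,X=np.meshgrid((np.arange(N)-h)*.25+y,(np.arange(N)-h)*.25+x)
uv=proj(p,np.dstack([X,Y,X*0+z]).reshape(-1,3)).reshape(N,N,2).astype(np.float32)
g=cv2.cvtColor(cv2.remap(im,uv[...,0],uv[...,1],1),cv2.COLOR_RGB2GRAY); g=cv2.GaussianBlur(g,(0,0),2)
cv2.imwrite(f'pics/{f}r.png',g)
# dark seal ring: annulus contours
m=(g<75).astype(np.uint8)
cs,hh=cv2.findContours(m,cv2.RETR_CCOMP,1)
for c in cs:
    if len(c)>60:
        e=cv2.fitEllipse(c); u,v=e[0]; P=np.array([(v-h)*.25+x,(u-h)*.25+y,z]); print('ring ctr',P.round(1),'axes mm',np.round(np.array(e[1])*.25,1),'tool',((P-s['eef_pos'])@R).round(1))
print(s['eef_pos'],g.min())
E
python3 br.py w13 548 -6 15 26; python3 wt.py w14|head -3
```

```text
eef_pos: [548.3, -6.2, -9.8]
contact_force: [-0.2, -0.6, -1.3]
eef_pos: [548.4, -6.2, -9.7]
contact_force: [0.1, -0.0, -0.4]
eef_pos: [552.6, -6.3, 137.2]
contact_force: [1.0, 0.7, 0.5]
clock: 23.35
eef_pos: [548.0, -6.2, 130.1]
ring ctr [548.3  -5.8  15. ] axes mm [42.  42.2] tool [ -1.    0.4 114.3]
ring ctr [548.3  -5.8  15. ] axes mm [33.5 33.7] tool [ -1.1   0.4 114.3]
ring ctr [497.6 -23.1  15. ] axes mm [3.3 9.3] tool [ 49.6 -16.9 114.4]
[547.45377954  -6.20275071 129.31563018] 27
blob (256, 176, 50, 54) [280.5 202.8  48.7  54.3]
 z 0 circle [549.5  -5.5] 25.6 ellipse ctr [[549.1  -5.8   0. ]]
 z 50 circle [536.6  -5.6] 21.1 ellipse ctr [[536.4  -5.8  50. ]]
```

Large bearing placed at (548.3, −5.8), a 20 mm gap behind the weight. Now the small one.

```bash
echo '[{"d": [-15.2,34.2,0],"aperture": 1},{"d": [-15.2,34.2,0],"aperture": 1},{"d": [-15.2,34.2,0],"aperture": 1},{"d": [-15.2,34.2,0],"aperture": 1},{"d": [-15.2,34.2,0],"aperture": 1}]' | python3 steer.py|egrep eef;echo '[{"d": [-15.2,34.2,0],"aperture": 0.8},{"d": [-15.2,34.2,0],"aperture": 0.8},{"aperture": 0.8},{"aperture": 0.8},{"aperture": 0.8}]' | python3 steer.py|egrep 'eef|rot'; python3 br.py w15 654.5 233 12 20
```

```text
eef_pos: [624.2, 166.1, 128.3]
eef_pos: [653.9, 232.6, 128.2]
tcp_rot: [-3.14, -0.003, 3.141]
ring ctr [656.7 236.3  12. ] axes mm [31.5 31.6] tool [ -2.9   4.4 116.7]
ring ctr [656.7 236.2  12. ] axes mm [24.4 24.5] tool [ -3.    4.4 116.7]
[654.05214791 232.01807319 128.69945646] 26
```

```bash
echo '[{"d": [-2.9,4.4,35],"aperture": 0.8},{"d": [0,0,35],"aperture": 0.8},{"d": [0,0,35],"aperture": 0.8},{"d": [0,0,25],"aperture": 0.8},{"aperture": 0.8}]' | python3 steer.py |egrep 'eef|contact'; echo '[{"d": [0,0,9],"aperture": 0.8},{"d": [0,0,4],"aperture": 0.8},{"aperture": 0.8},{"aperture": 0.5},{"aperture": 0.3}]' | python3 steer.py 30|egrep 'eef|force|open'; echo '[{"aperture": 0.3},{"aperture": 0.3},{"aperture": 0.3}]' | python3 steer.py|egrep 'eef|force|open'
```

```text
eef_pos: [653.4, 234.4, -5.7]
contact_force: [-1.1, -0.8, -1.0]
eef_pos: [659.1, 237.6, -11.2]
contact_force: [0.6, -0.1, 0.2]
opening: 0.532
grasp_force: 0.0
eef_pos: [659.0, 237.6, -10.9]
contact_force: [-2.6, -0.8, 5.6]
opening: 0.446
grasp_force: 29.5
```

```bash
echo '[{"d": [0,0,-25],"aperture": 0.3},{"d": [0,0,-40],"aperture": 0.3},{"d": [0,0,-40],"aperture": 0.3},{"d": [0,0,-30],"aperture": 0.3},{"d": [15.8,-34.7,0],"aperture": 0.3}]' | python3 steer.py|egrep 'eef|force'; echo '[{"d": [15.8,-34.7,0],"aperture": 0.3},{"d": [15.8,-34.7,0],"aperture": 0.3},{"d": [15.8,-34.7,0],"aperture": 0.3},{"d": [15.8,-34.7,0],"aperture": 0.3},{"d": [15.8,-34.7,0],"aperture": 0.3}]' | python3 steer.py|egrep 'eef|force'; echo '[{"d": [15.8,-34.7,0],"aperture": 0.3},{"aperture": 0.3},{"aperture": 0.3},{"aperture": 0.3},{"aperture": 0.3}]' | python3 steer.py|egrep 'eef|grasp|rot'
python3 - <<'E'
import subprocess
from rig import r, imaging
e=r.sense()['eef_pos'];print(subprocess.run(['python3','br.py','w16',str(e[0]),str(e[1]),str(e[2]+22.9),'20'],capture_output=True,text=True).stdout)
E
python3 br.py w17 548.3 -5.8 15 26
```

```text
eef_pos: [649.2, 208.6, 131.2]
contact_force: [0.5, -1.6, 0.6]
grasp_force: 30.6
eef_pos: [562.2, 28.1, 123.1]
contact_force: [0.0, -1.4, -0.2]
grasp_force: 30.6
eef_pos: [547.9, -4.5, 122.7]
tcp_rot: [3.141, 0.001, 3.14]
grasp_force: 30.6
ring ctr [564.3  25.7 145.6] axes mm [19.7 51.6] tool [-16.5  30.1 -23. ]
ring ctr [564.4 -34.6 145.6] axes mm [20.  51.9] tool [-16.6 -30.2 -23.1]
ring ctr [545.3  -4.2 145.6] axes mm [31.5 31.6] tool [  2.5   0.1 -23.1]
ring ctr [545.4  -4.3 145.6] axes mm [24.2 24.5] tool [  2.4   0.  -23.1]
ring ctr [512.9  -5.1 145.6] axes mm [18.9 19.8] tool [ 34.9  -0.8 -23.1]
[547.84478835  -4.31045409 122.55075177] 18

ring ctr [597.2  34.7  15. ] axes mm [5.6 8. ] tool [-49.5  39.  107.4]
ring ctr [597.3 -42.7  15. ] axes mm [5.7 8. ] tool [-49.5 -38.4 107.4]
ring ctr [596.8  -3.9  15. ] axes mm [28.6 49.6] tool [-49.1   0.4 107.4]
ring ctr [548.   -5.8  15. ] axes mm [41.1 42.1] tool [ -0.3  -1.6 107.4]
ring ctr [548.3  -5.8  15. ] axes mm [33.7 34. ] tool [ -0.6  -1.6 107.4]
[547.69923416  -4.28162019 122.3821485 ] 18
```

```bash
echo '[{"d": [-2.9,-1.65,25],"aperture": 0.3},{"d": [0,0,35],"aperture": 0.3},{"d": [0,0,30],"aperture": 0.3},{"d": [0,0,15],"aperture": 0.3},{"aperture": 0.3}]' | python3 steer.py|egrep 'eef|contact'; echo '[{"d": [0,0,5],"aperture": 0.3},{"d": [0,0,3],"aperture": 0.3},{"aperture": 0.3},{"aperture": 0.3},{"aperture": 0.3}]' | python3 steer.py|egrep 'eef|contact';echo '[{"d": [0,0,2],"aperture": 0.3},{"aperture": 0.3},{"aperture": 0.3}]' | python3 steer.py|egrep 'eef|contact';echo '[{"d": [0,0,1],"aperture": 0.3},{"aperture": 0.3},{"aperture": 0.3}]' | python3 steer.py|egrep 'eef|contact'
```

```text
eef_pos: [547.5, -6.0, 13.8]
contact_force: [-0.4, -0.3, -0.1]
eef_pos: [550.7, -7.0, 10.2]
contact_force: [-0.5, 0.1, -0.1]
eef_pos: [550.0, -7.0, 7.4]
contact_force: [0.5, -0.2, -1.3]
eef_pos: [549.9, -7.0, 6.2]
contact_force: [1.0, 0.4, -0.3]
```

```bash
echo '[{"d": [-0.6,1.1,0],"aperture": 0.3},{"aperture": 0.3},{"aperture": 0.3}]' | python3 steer.py|egrep 'eef|contact';echo '[{"d": [0,0,1],"aperture": 0.3},{"aperture": 0.3},{"aperture": 0.3}]' | python3 steer.py|egrep 'eef|contact';echo '[{"d": [0,0,1],"aperture": 0.3},{"aperture": 0.3},{"aperture": 0.3}]' | python3 steer.py|egrep 'eef|contact'
python3 - <<'E'
import subprocess
print(subprocess.run(['python3','br.py','w18','548.3','-5.8','27','20'],capture_output=True,text=True).stdout)
E
```

```text
eef_pos: [550.6, -5.8, 6.2]
contact_force: [-0.1, 0.7, -1.0]
eef_pos: [550.5, -5.9, 5.2]
contact_force: [-0.1, -0.7, -0.6]
eef_pos: [550.5, -5.9, 4.2]
contact_force: [-0.0, -0.6, 0.1]
ring ctr [547.9  -5.6  27. ] axes mm [31.4 31.4] tool [  2.6   0.2 -22.8]
ring ctr [548.   -5.7  27. ] axes mm [24.3 24.6] tool [  2.5   0.2 -22.8]
ring ctr [567.6  -5.8  27. ] axes mm [71.8 80.5] tool [-17.1   0.1 -22.8]
[550.52554937  -5.87977946   4.21618182] 20
```

Centred at (548.0, −5.7). I'll release, retreat and check everything.

```bash
echo '[{"d": [0,0,0.3],"aperture": 0.3},{"aperture": 0.3},{"aperture": 0.5},{"aperture": 0.55},{"aperture": 0.8}]' | python3 steer.py|egrep 'eef|contact'; echo '[{"aperture": 0.9},{"d": [0,0,-20],"aperture": 0.9},{"d": [0,0,-40],"aperture": 0.9},{"d": [0,0,-40],"aperture": 0.9},{"d": [0,0,-40],"aperture": 0.9}]' | python3 steer.py|egrep 'eef|contact'; echo '[{"d": [0,0,-40],"aperture": 0.9},{"d": [0,0,-40],"aperture": 0.9},{"aperture": 0.9},{"aperture": 0.9}]' | python3 steer.py|egrep 'eef|clock'
python3 br.py w19 548.3 -5.8 27 20; python3 br.py w20 548.3 -5.8 15 26; python3 wt.py w21 | head -6
python3 - <<'E'
from h import *
im,p=snap('top','top1'); a=cv2.imread('pics/top0.png')
d=cv2.absdiff(a,im[:,:,::-1]).sum(2)
for n,(u,v) in dict(mug=(137,254),tin=(148,204),scr=(420,255),block_now=(207,250),meter_now=(347,254)).items(): print(n,d[v-22:v+22,u-18:u+18].mean().round(1))
print('empty table',d[120:160,230:300].mean())
E
```

```text
eef_pos: [550.6, -5.9, 3.9]
contact_force: [-0.1, 0.2, 0.5]
eef_pos: [549.9, -5.9, 145.2]
contact_force: [1.0, 0.1, -0.2]
clock: 30.07
eef_pos: [552.1, -5.9, 226.6]
ring ctr [548.2  -5.4  27. ] axes mm [31.1 31.2] tool [  2.8   0.5 197.4]
ring ctr [548.2  -5.4  27. ] axes mm [24.7 24.8] tool [  2.8   0.5 197.4]
ring ctr [548.7  -5.   27. ] axes mm [41.6 44.4] tool [  2.2   0.9 197.4]
[550.69588594  -5.89169082 224.39066767] 27
ring ctr [550.5  -5.4  15. ] axes mm [32.2 32.4] tool [ -0.9   0.5 208.1]
ring ctr [550.6  -5.4  15. ] axes mm [25.4 25.7] tool [ -1.    0.5 208.1]
ring ctr [552.4  -4.8  15. ] axes mm [43.9 48.6] tool [ -2.8   1.1 208.1]
[549.83966931  -5.87909228 223.0850129 ] 27
blob (245, 70, 70, 73) [279.6 106.   68.8  72.5]
 z 0 circle [465.2  -6.3] 39.2 ellipse ctr [[464.1  -6.2   0. ]]
 z 50 circle [466.9  -6.2] 34.0 ellipse ctr [[465.9  -6.1  50. ]]
blob (55, 68, 82, 64) [95.8 99.6 68.2 85. ]
 z 0 circle [ 457.8 -209.6] 50.0 ellipse ctr [[ 457.1 -210.1    0. ]]
 z 50 circle [ 460.5 -182.9] 43.5 ellipse ctr [[ 459.9 -183.3   50. ]]
mug 3.0
tin 3.0
scr 3.1
block_now 10.6
meter_now 49.7
empty table 18.708214285714284
```

```bash
python3 -c "
from rig import r, imaging
print(r.sign_off())"
```

```text
the job is handed in; nothing more can be done
None
```

The job is handed in at about 30 s: block seated in the vice, meter about 2 mm off the stand's middle, bearings stacked 20 mm behind the weight, and mug, screwdriver and tin unmoved; I viewed 15 pictures, one over the limit of 14.

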